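# Set the drawer-front drilling jig to the tape mark

## Robot

A 6-joint arm with a two-finger parallel gripper is mounted at the origin on the work surface. World frame = base frame: x ahead of the robot, y to its left, z up, the work surface at z = 0. Lengths are in m, angles in rad, forces in N, time in s.
With the tool pointing down it reaches from about 0.25 to 0.775 m from the base axis. Payload 4 kg.
Tool frame: the origin (TCP) lies between the finger pads; the fingertips stand 11 mm ahead of it and the grasp point (between the pads) lies 8 mm behind it (robot.tip_extent is the z of the fingertips in the tool frame, in m); z points along the fingers, y is the line along which they close (so a half turn about z gives the same grasp; the last joint's range is limited). The gripper opens to 94 mm and grips with 3 to 60 N. Pads are 16 mm wide; open, the fingers measure 119 mm over their backs; the gripper's body (75 mm by 177 mm) begins 78 mm behind the grasp point.
Start: joints at [-1.423, 0.087, 1.371, -0, 1.684, -0.103], TCP at [0.136, -0.533, 0.217] pointing down, gripper open.
Joint ranges: [-3.1, 3.1], [-0.76, 2.03], [0.27, 2.55], [-1.08, 4.22], [0.17, 2.65], [-2.57, 2.57]. Speed limits (rad/s): [2.79, 2.79, 3.14, 3.14, 3.14, 3.14].

## Interface

Orientations are given as [roll, pitch, yaw] about the fixed x, y, z axes, in that order (R = Rz(yaw) Ry(pitch) Rx(roll)).
In Python, from bench import robot, imaging gives the robot as it stands.
- The arm moves only by the shell command python3 -m pendant 'ROWS'. ROWS is JSON, a list of rows, each a list of 7 numbers: the shift along the world's x, y, z in cm, then the turn, a rotation vector about the world's x, y, z in degrees, then the opening, from 0 (shut) to 1 (fully open). In form: [[dx, dy, dz, ax, ay, az, jaw], ...]. A call has 1 to 8 rows; each row shifts and turns the commanded pose from where the row before left it; what a row does not reach is not made up. A row lasts 1/10 s, in which the tool goes at most 50 mm and 8.59 degrees, less where a joint would pass 70% of its speed; a pose out of reach is approached as far as the arm can. A call is refused whole if a number of a shift passes 5 or a number of a turn 8.59, either way. A call with a gripper value outside its range is refused whole. The fingers move at their own pace and stop on an object; the grip force is fixed at half the most. Time passes only in rows, so rows that do not move let the fingers close. It gives the time, the measured TCP pose, the force, the opening and the grip force at its end, in the units of the state.
- robot.get_obs(): the state, without advancing time (a new reading comes with each control period).
- imaging.snapshot(name): name is "side" or "top" or "wrist"; returns the picture (400x640x3 uint8, red, green, blue); there is no depth.
- imaging.camera_params(name): a dict with "camera_matrix" (3x3 intrinsics, pixels), "R" (3x3) and "t" (3): a world point X has camera coordinates R X + t. Camera axes: x right, y down, z forward; pixel columns grow to the right and rows downward; lengths in m; the calibration is good to about 2 mm. A picture is of the moment at which its call begins: read the wrist's pose just before it. camera_params takes no time and is no camera call; for the wrist camera it gives the pose at the moment of the call.
- robot.close_job(): hands the job in; it is judged then, once.
The state is a dict: "time": time; "joint_positions": joint angles; "qvel": joint speeds; "joint_torque": joint torques, N m; "tool_pos": TCP position; "ee_rot": TCP orientation; "wrist_force": force on the tool from outside, world axes, zero at the start; "wrist_torque": the same for the moment, N m; "width": finger opening in m; "finger_force": force on a finger pad.
Only numpy, scipy, OpenCV 4.12 (cv2) and the standard library are available. Lean on these libraries where they do the work, as an engineer would, in place of code of your own. Each camera call takes 0.05 s, during which the arm holds its last target. There are 200 camera calls.

## Task

A dark bar pull has been left lying on the white drawer front in the drilling jig, in the way of the drill guide: set it down in the open green tray without dropping or throwing it. Slide the jig's bridge (red grip) along its rails and the drill guide (orange grip) along the bridge so that the guide's steel ring is centred over the black dot on the blue tape, the whole dot inside the ring's hole. Let go of everything, and leave the screw box, tape roll and tape measure where they are.

Things in the scene. Friction and masses are not known exactly. Their poses are not given: they have to be found in the camera images.
- jig: Fixed drilling jig: plywood base 340 (x) by 460 (y) by 15 mm holding a white framed drawer front, 230 by 400 mm. Origin: centre of the base's underside; x points across the jig, y along its two rails. Frame 30 mm wide, top at z = 33 mm; the recess inside it, 170 (x) by 340 (y) mm, is at z = 28 mm. Rails at x = -140 and +140 mm; feet on them reach z = 59 mm.
- carriage (a joint): Travel of the bridge along the rails in m, 0 to 0.27, growing towards the jig's +y. It stays where it is left; friction about 5 N. The bridge is a 36 mm wide aluminium beam across the jig along x, its top 69 mm above the worktop; it carries the drill guide along with it.
- carriage_grip (a point): Centre of the top of the red grip at the bridge's robot-side end: an upright block 30 (jig x) by 22 (jig y) mm and 55 mm tall above the beam, its top 124 mm above the worktop. To move the bridge, pinch it across its 22 mm.
- guide (a joint): Travel of the drill guide along the bridge in m, 0 to 0.11, growing towards the jig's +x. It stays where it is left; friction about 3 N.
- guide_grip (a point): Centre of the top of the orange grip of the drill guide: an upright block 22 (jig x) by 34 (jig y) mm, 43 mm tall above a dark 50 by 50 mm saddle (12 mm thick) on the beam; top 124 mm above the worktop.
- guide_ring (a point): Centre of the upper mouth of the guide's steel ring (drill bush), 58 mm above the worktop: outside 36 mm, hole 24 mm, 20 mm tall, axis vertical. It sits 55 mm from the orange grip's centre towards the jig's +y and moves with bridge and guide. It passes 5 mm above the drawer front's frame, 10 mm above the recess: the bar pull blocks it.
- dot (a point): Black dot, 12 mm across, in the middle of a flat 50 mm square of blue tape stuck in the drawer front's recess. Both are paper-thin and fixed.
- pull: Loose dark steel bar pull (cabinet handle), 0.12 kg, standing on its two feet in the recess of the drawer front like a bridge: 100 mm long (its x), 20 mm wide (its y), 32 mm tall; the bar is 8 mm thick, the feet 12 mm long at the ends. Origin: centre of the plane of its feet. Grip it across its 20 mm at the middle of the bar.
- pull_a (a point): One end of the bar of the pull, 50 mm from its middle along its +x and 28 mm above its feet.
- pull_b (a point): The other end of the bar, 50 mm along its -x.
- tray: Open green parts tray, fixed, 180 (its x) by 120 (its y) by 30 mm outside, walls and floor 4 to 5 mm. Origin: centre of its underside.
- screwbox: Cardboard screw box, 100 (x) by 75 (y) by 50 mm, beside the tray; loose, to be left alone. Origin: centre of its underside.
- taperoll: Roll of blue tape lying flat, 104 mm across, 36 mm tall, to the left of the tray (+y); loose, to be left alone. Origin: centre of its underside.
- measure: Yellow tape measure, 75 by 40 by 68 mm, to the right of the jig (-y); loose, to be left alone. Origin: centre of its underside.
Mind the look-alikes: they are no part of the job. Leave any brown look-alike of the tray alone.

How it is judged:
At the end, for the whole second after the job is handed in: The guide's ring is within 6 mm (horizontally) of the black dot's centre, bridge and guide at rest; the bar pull lies still in the green tray, both ends of its bar inside the tray's walls and less than 50 mm above the worktop (horizontal distance between guide_ring and dot below 0.006 m and linear speed of pull below 0.02 m/s and velocity of joint carriage between -0.005 and 0.005 m/s and velocity of joint guide between -0.005 and 0.005 m/s and x of pull_a in the frame of tray between -0.088 and 0.088 m and y of pull_a in the frame of tray between -0.058 and 0.058 m and z of each of pull_a, pull_b in the frame of tray below 0.05 m and x of pull_b in the frame of tray between -0.088 and 0.088 m and y of pull_b in the frame of tray between -0.058 and 0.058 m); the robot touches nothing.
It fails at once if the screw box is moved more than 30 mm (distance of screwbox from where it was at the start of the episode above 0.03 m).
It fails at once if the roll of blue tape is moved more than 30 mm (distance of taperoll from where it was at the start of the episode above 0.03 m).
It fails at once if the tape measure is moved more than 30 mm (distance of measure from where it was at the start of the episode above 0.03 m).
It fails at once if the bar pull is dropped or thrown (faster than 1.2 m/s) (linear speed of pull above 1.2 m/s).
It also fails if it takes over 67 s, if anything falls off the work surface, if the arm or the gripper's body presses on something with over 40 N, if the wrist force passes 120 N, or if a joint passes its speed limit or range.

## Working session

There is one attempt and no reset: what is moved stays moved. The work goes in short steps, Python scripts to look and compute and a shell command to move; the robot and the scene stay as the last step left them, time stands still between calls to the robot, and variables do not carry over. Pictures are saved under pics/ and viewed, at most 12 in all, crops included, and the job is handed in when it is done.

```bash
mkdir -p pics; python3 - <<'E'
from bench import robot, imaging
import cv2
for n in ("top","side"):
    cv2.imwrite(f"pics/{n}0.png", imaging.snapshot(n)[:,:,::-1])
    p=imaging.camera_params(n); print(n,p["camera_matrix"].tolist(),p["R"].round(4).tolist(),p["t"].round(4).tolist())
o=robot.get_obs(); print(o["time"],o["tool_pos"],o["ee_rot"],o["width"])
E
```

```text
top [[441.7792010036662, 0.0, 323.37163725695376], [0.0, 441.7792010036662, 201.2724068472623], [0.0, 0.0, 1.0]] [[0.0202, -0.9997, -0.012], [-0.9836, -0.0178, -0.1797], [0.1795, 0.0154, -0.9836]] [0.0607, 0.4985, 1.3817]
side [[384.85887715844916, 0.0, 319.5752331357181], [0.0, 384.85887715844916, 200.73506749261313], [0.0, 0.0, 1.0]] [[-0.7773, -0.6288, 0.0197], [-0.4682, 0.5574, -0.6856], [0.4201, -0.5422, -0.7277]] [0.4318, 0.269, 1.2968]
0.1 [ 0.13641503 -0.53232255  0.21542116] [-3.13957634e+00 -1.84388087e-04  2.50768961e-01] 0.09433513626996075
```

View pics/top0.png

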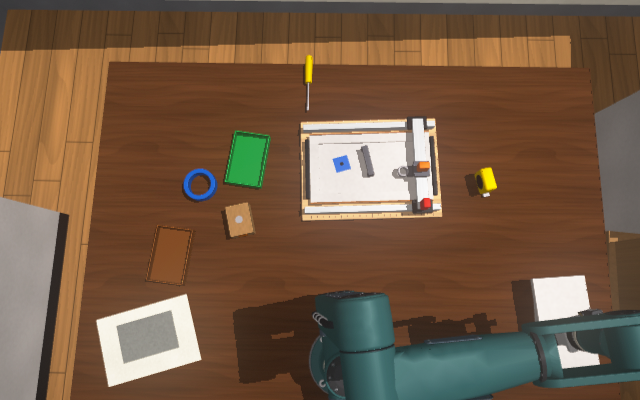

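View pics/side0.png

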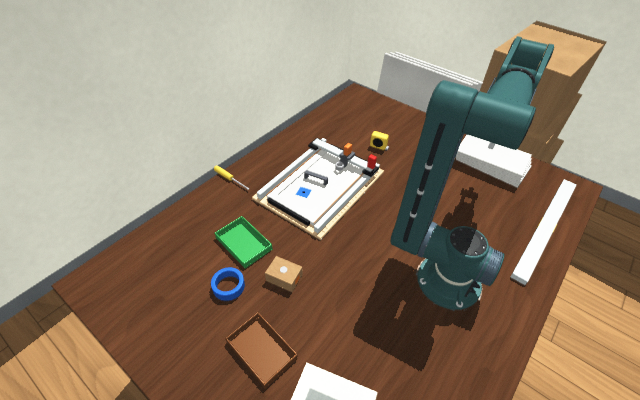

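Top view: bridge at the jig's right end (red 426,204; orange 423,168; ring 402,171), pull (367,161), dot (341,163), green tray (247,160); jig +y is about world +y. The side view agrees.

```bash
cat > h.py <<'E'
import numpy as np, cv2
from bench import robot, imaging
def ray(p,uv,z):
    K,R,t=p["camera_matrix"],np.array(p["R"]),np.array(p["t"])
    d=R.T@np.linalg.inv(K)@np.array([*uv,1.]); c=-R.T@t
    return c+d*(z-c[2])/d[2]
def blobs(im,lo,hi,roi=None,amin=6):
    h=cv2.cvtColor(im,cv2.COLOR_RGB2HSV); m=cv2.inRange(h,np.array(lo),np.array(hi))
    if roi: k=np.zeros_like(m); k[roi[1]:roi[3],roi[0]:roi[2]]=1; m=m*k
    cs=cv2.findContours(m,cv2.RETR_EXTERNAL,cv2.CHAIN_APPROX_NONE)[0]
    return m,sorted([c for c in cs if cv2.contourArea(c)>=amin],key=cv2.contourArea,reverse=True)
E
python3 - <<'E'
from h import *
im=imaging.snapshot("top"); p=imaging.camera_params("top")
def show(n,lo,hi,roi,z):
    m,cs=blobs(im,lo,hi,roi)
    for c in cs[:2]:
        r=cv2.minAreaRect(c); b=[ray(p,q,z)[:2].round(3).tolist() for q in cv2.boxPoints(r)]
        print(n,cv2.contourArea(c),np.round(r[0],1),ray(p,r[0],z)[:2].round(4),b)
show("tray",(45,120,30),(75,255,255),(200,100,300,210),.03)
show("tape",(100,120,60),(130,255,255),(320,140,360,190),.028)
show("pull",(0,0,0),(179,255,110),(352,140,384,185),.06)
show("red",(0,150,80),(5,255,255),(400,190,445,220),.1)
show("orange",(6,150,100),(20,255,255),(408,150,445,180),.124)
cv2.imwrite("pics/crop.png",cv2.resize(im[105:235,290:450,::-1],None,fx=5,fy=4.6,interpolation=cv2.INTER_CUBIC)[:598,:800])
E
```

```text
tray 1935.5 [247.3 158.9] [0.6389 0.3269] [[0.557, 0.401], [0.744, 0.379], [0.722, 0.252], [0.536, 0.276]]
tape 169.0 [341.2 163.3] [0.6296 0.0141] [[0.645, 0.043], [0.659, -0.002], [0.614, -0.015], [0.6, 0.03]]
red 65.5 [425.5 203. ] [ 0.4875 -0.2467] [[0.503, -0.233], [0.504, -0.261], [0.472, -0.26], [0.472, -0.232]]
orange 66.5 [423.5 166. ] [ 0.5991 -0.2377] [[0.612, -0.221], [0.612, -0.255], [0.587, -0.254], [0.586, -0.221]]
```

View pics/crop.png

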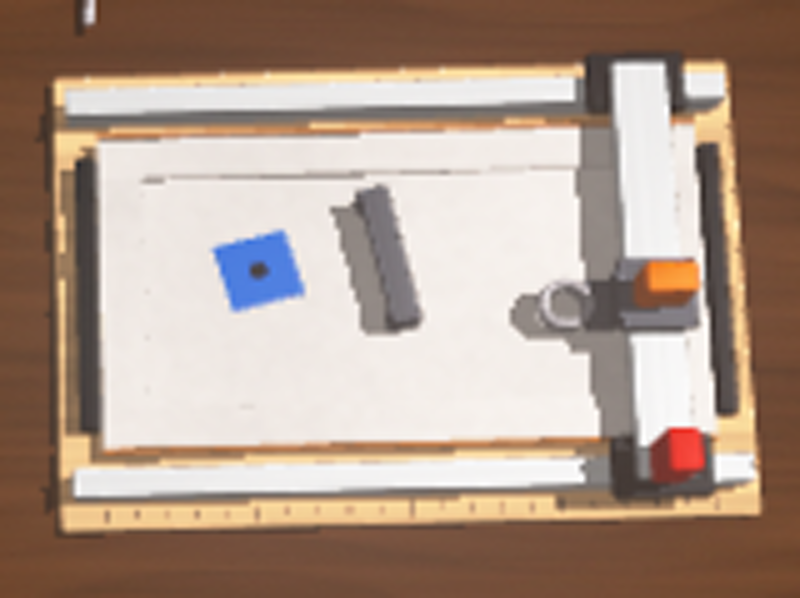

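```bash
python3 -m pendant '[[2,2,2,0,0,0,1],[3,3,2,0,0,0,1],[3.4,3.2,1,0,0,0,1],[3.4,3.2,1,0,0,0,1],[3.4,3.2,1,0,0,0,1],[3.4,3.2,1,0,0,0,1],[3.4,3.2,0,0,0,0,1],[3.4,3.2,0,0,0,0,1]]'; python3 -m pendant '[[3.4,3.2,0,0,0,0,1],[3.4,3.2,0,0,0,0,1],[3.4,3.2,0,0,0,0,1],[3.4,3.2,0,0,0,0,1],[3.4,3.2,0,0,0,0,1],[3.0,3.2,0,0,0,0,1],[2,3,0,0,0,0,1],[0,0,0,0,0,0,1]]'
python3 - <<'E'
from h import *
p=imaging.camera_params("wrist"); im=imaging.snapshot("wrist")
print((-p["R"].T@p["t"]).round(3),p["R"].round(3).tolist(),p["camera_matrix"][0,0]); np.save("w1.npy",im)
cv2.imwrite("pics/w1.png",im[:,:,::-1]); o=robot.get_obs(); print(o["tool_pos"],o["ee_rot"])
E
```

```text
time: 0.95
tool_pos: [0.3916, -0.2893, 0.2969]
ee_rot: [3.141, -0.0, 0.251]
wrist_force: [0.3, -0.3, -0.3]
width: 0.0937
finger_force: 0.0
time: 1.75
tool_pos: [0.6121, -0.0648, 0.2946]
ee_rot: [-3.139, 0.002, 0.257]
wrist_force: [-1.1, -0.6, 0.5]
width: 0.0942
finger_force: 0.0
[ 0.676 -0.049  0.462] [[0.254, -0.967, -0.003], [-0.941, -0.248, 0.23], [-0.223, -0.056, -0.973]] 308.33042235918145
[ 0.61106583 -0.06696454  0.29508328] [-3.14075256e+00  2.23147032e-03  2.54367279e-01]
```

View pics/w1.png

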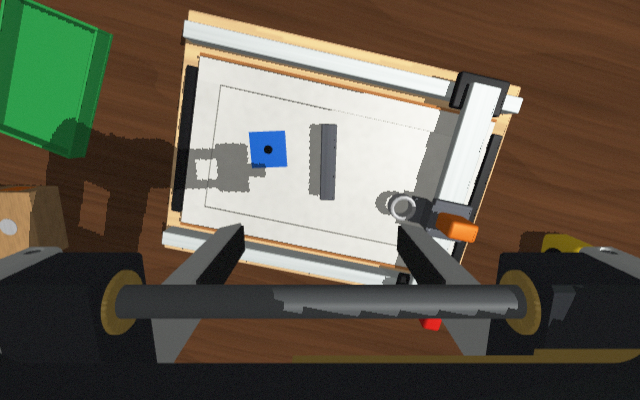

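Wrist view: dot at (268,149), pull top at cols 320–336, rows 124–200, ring at (403,208), unobstructed.

```bash
python3 - <<'E'
from h import *
p=imaging.camera_params("wrist"); im=imaging.snapshot("wrist")
m,cs=blobs(im,(0,0,0),(179,255,60),(258,138,280,160)); r=cv2.minAreaRect(cs[0]); D=ray(p,r[0],.028); print("dot",r,D.round(4))
m,cs=blobs(im,(0,0,60),(179,255,140),(316,118,342,206)); 
h=cv2.cvtColor(im,cv2.COLOR_RGB2HSV); print(h[165,300:345,2].tolist()); print(h[115:210,329,2].tolist())
g=cv2.cvtColor(im,cv2.COLOR_RGB2GRAY); print("ringrow",g[207,370:440].tolist()); print("ringcol",g[180:235,403].tolist())
a,b=ray(p,(190,11),.015),ray(p,(520,88),.015); print("edge",a,b,np.degrees(np.arctan2(*(a-b)[:2][::-1])))
pt=imaging.camera_params("top")
for q in [(403,207)]: print("ring",ray(p,q,.058).round(4))
a,b=ray(p,(328.5,124),.06),ray(p,(327.5,199),.06); print("pull",a,b,(a+b)/2,np.degrees(np.arctan2(*(a-b)[:2][::-1])))
E
```

```text
dot ((265.5, 148.0), (6.0, 7.0), 90.0) [0.6281 0.0165 0.028 ]
[228, 229, 229, 232, 229, 230, 228, 227, 124, 125, 125, 124, 127, 126, 126, 127, 124, 122, 101, 75, 103, 103, 101, 96, 100, 103, 108, 109, 106, 112, 111, 109, 114, 114, 235, 234, 235, 236, 235, 235, 236, 238, 237, 237, 236]
[234, 233, 234, 233, 233, 234, 235, 190, 94, 110, 110, 112, 110, 111, 114, 113, 110, 110, 113, 112, 110, 110, 108, 106, 108, 114, 111, 110, 113, 113, 109, 111, 109, 112, 112, 112, 108, 109, 110, 110, 112, 110, 112, 112, 110, 110, 110, 109, 109, 110, 112, 109, 109, 109, 110, 113, 110, 109, 110, 110, 113, 111, 110, 110, 110, 111, 114, 110, 110, 112, 111, 111, 112, 111, 110, 112, 113, 111, 112, 111, 111, 111, 110, 134, 202, 232, 232, 230, 231, 230, 229, 230, 232, 230, 232]
ringrow [233, 232, 234, 234, 233, 190, 122, 121, 121, 123, 120, 121, 122, 121, 120, 120, 91, 75, 83, 159, 177, 216, 172, 121, 120, 122, 122, 122, 119, 123, 120, 123, 122, 123, 123, 100, 78, 72, 74, 77, 84, 93, 92, 94, 61, 50, 52, 52, 50, 51, 49, 46, 42, 36, 39, 39, 42, 39, 41, 47, 97, 112, 114, 143, 143, 120, 113, 113, 114, 113]
ringcol [244, 243, 243, 242, 241, 241, 242, 241, 209, 123, 125, 120, 104, 84, 145, 209, 208, 169, 138, 120, 123, 120, 123, 124, 125, 121, 123, 123, 124, 113, 91, 75, 74, 78, 98, 160, 191, 181, 154, 127, 121, 120, 120, 108, 96, 96, 92, 92, 77, 45, 18, 20, 21, 21, 24]
edge [0.77435186 0.15101925 0.015     ] [ 0.79407118 -0.30216474  0.015     ] 92.49153044561916
ring [ 0.6009 -0.1851  0.058 ]
pull [ 0.68097959 -0.05933635  0.06      ] [ 0.58638951 -0.08314618  0.06      ] [ 0.63368455 -0.07124126  0.06      ] 14.12873821422177
```

```bash
python3 -m pendant '[[1.2,-0.1,-4,0,0,0,0.8],[1.2,-0.1,-4.5,0,0,0,0.8],[0,0,-4.5,0,0,0,0.7],[0,0,-4,0,0,0,0.7],[0,0,-3,0,0,0,0.7],[0,0,0,0,0,0,0.7],[0,0,0,0,0,0,0.7]]'
python3 - <<'E'
from h import *
p=imaging.camera_params("wrist"); im=imaging.snapshot("wrist"); print((-p["R"].T@p["t"]).round(3))
cv2.imwrite("pics/w2.png",im[:,:,::-1]); o=robot.get_obs(); print(o["tool_pos"],o["ee_rot"])
E
```

```text
time: 2.55
tool_pos: [0.634, -0.0721, 0.0971]
ee_rot: [3.141, 0.0, 0.249]
wrist_force: [0.3, -0.1, 1.1]
width: 0.0658
finger_force: 0.0
[ 0.698 -0.056  0.264]
[ 0.63528435 -0.07208365  0.09894068] [ 3.13983646e+00 -3.00169421e-03  2.49368105e-01]
```

View pics/w2.png

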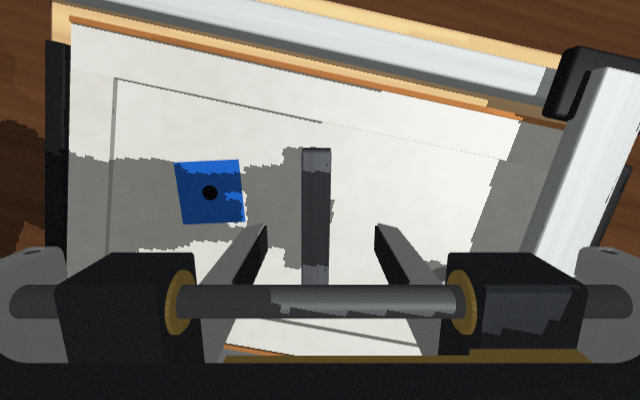

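The pull lies between the fingers (col 316, fingers centred about 320), aligned; dot at (210,192).

```bash
python3 - <<'E'
from h import *
p=imaging.camera_params("wrist"); im=imaging.snapshot("wrist")
m,cs=blobs(im,(0,0,0),(179,255,50),(198,180,222,204)); r=cv2.minAreaRect(cs[0]); print("dot",r,ray(p,r[0],.028).round(4))
E
python3 -m pendant '[[0,0.2,-2.5,0,0,0,0.7],[0,0,-2.6,0,0,0,0.7],[0,0,0,0,0,0,0.7],[0,0,0,0,0,0,0],[0,0,0,0,0,0,0],[0,0,0,0,0,0,0],[0,0,0,0,0,0,0],[0,0,0,0,0,0,0]]'
```

```text
dot ((210.0, 193.5), (13.0, 14.0), 90.0) [0.6285 0.0158 0.028 ]
time: 3.45
tool_pos: [0.6349, -0.0689, 0.0463]
ee_rot: [3.141, -0.001, 0.251]
wrist_force: [0.1, 0.9, -0.2]
width: 0.0295
finger_force: 0.0
```

```bash
python3 -m pendant '[[0,0,0,0,0,0,0],[0,0,0,0,0,0,0],[0,0,1,0,0,0,0],[0,0,3,0,0,0,0],[0,0,4,0,0,0,0],[0,1,3,0,0,0,0],[0,3,0,0,0,0,0],[0,4,0,0,0,0,0]]'; python3 -m pendant '[[0,4,0,0,0,-4,0],[0,4,0,0,0,-5,0],[0,4,0,0,0,-5,0],[0,4,0,0,0,-5,0],[0,4,0,0,0,-2,0],[0,4,0,0,0,0,0],[0,3,0,0,0,0,0],[0,2,0,0,0,0,0]]'
python3 - <<'E'
from h import *
im=imaging.snapshot("side"); cv2.imwrite("pics/s2.png",np.vstack([cv2.resize(im[130:330,150:410,::-1],None,fx=2,fy=1.5)])); o=robot.get_obs(); print(o["tool_pos"],o["ee_rot"],o["width"],o["finger_force"])
p=imaging.camera_params("wrist"); im=imaging.snapshot("wrist"); cv2.imwrite("pics/w3.png",im[:,:,::-1])
m,cs=blobs(im,(45,100,30),(75,255,255))
q=cv2.convexHull(cs[0]); print([ (tuple(v[0]),ray(p,v[0],.03)[:2].round(3).tolist()) for v in cv2.approxPolyDP(q,6,True)])
E
```

```text
time: 4.25
tool_pos: [0.6354, 0.0103, 0.158]
ee_rot: [3.14, -0.004, 0.247]
wrist_force: [0.3, 0.5, -1.8]
width: 0.0201
finger_force: 29.9
time: 5.05
tool_pos: [0.6338, 0.3036, 0.1553]
ee_rot: [-3.142, 0.001, -0.114]
wrist_force: [0.4, 0.0, -1.9]
width: 0.0198
finger_force: 30.0
[0.63344706 0.30627315 0.15508631] [-3.13923793e+00  1.07026663e-03 -1.11338349e-01] 0.0195148711373378 29.95101034641266
[((np.int32(360), np.int32(95)), [0.723, 0.26]), ((np.int32(355), np.int32(225)), [0.601, 0.275]), ((np.int32(273), np.int32(252)), [0.582, 0.36]), ((np.int32(237), np.int32(252)), [0.586, 0.397]), ((np.int32(230), np.int32(93)), [0.738, 0.377])]
```

View pics/w3.png

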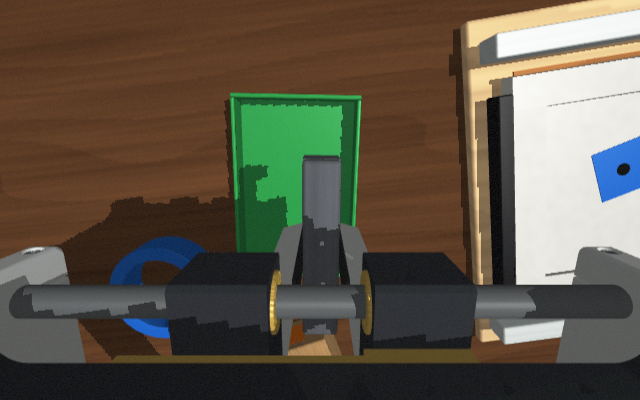

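Held pull over the tray; far rim corners at (230,93),(360,95) give tray centre (0.640,0.329).

```bash
python3 -m pendant '[[0.6,2.2,0,0,0,0,0],[0,0,-3,0,0,0,0],[0,0,-4,0,0,0,0],[0,0,-3,0,0,0,0],[0,0,-2,0,0,0,0],[0,0,-0.6,0,0,0,0],[0,0,-0.3,0,0,0,0],[0,0,0,0,0,0,0]]'
```

```text
time: 5.95
tool_pos: [0.6414, 0.3226, 0.0278]
ee_rot: [-3.141, -0.002, -0.117]
wrist_force: [-0.2, 0.5, -2.1]
width: 0.0194
finger_force: 30.0
```

```bash
python3 -m pendant '[[0,0.4,-0.1,0,0,0,0],[0,0,-0.2,0,0,0,0],[0,0,-0.1,0,0,0,0],[0,0,0,0,0,0,0],[0,0,0,0,0,0,0.45],[0,0,0,0,0,0,0.45],[0,0,0,0,0,0,0.45],[0,0,0,0,0,0,0.45]]'; python3 -m pendant '[[0,0,0,0,0,0,0.45],[0,0,2,0,0,0,0.45],[0,0,4,0,0,0,0.45],[0,0,4,0,0,0,0.45],[0,0,4,0,0,0,0.45],[0,-2,2,0,0,0,0.45],[0,-4,0,0,0,0,0.45],[0,-4,0,0,0,0,0.45]]'
```

```text
time: 6.75
tool_pos: [0.6407, 0.3272, 0.0229]
ee_rot: [-3.141, -0.001, -0.116]
wrist_force: [-0.5, -0.4, -0.1]
width: 0.0419
finger_force: 0.0
time: 7.55
tool_pos: [0.6405, 0.2254, 0.183]
ee_rot: [3.141, -0.001, -0.115]
wrist_force: [1.3, -0.3, -0.2]
width: 0.0426
finger_force: 0.0
```

```bash
python3 -m pendant '[[-2.1,-4,1,0,0,2,0.6],[-2.1,-4.3,1,0,0,2,0.6],[-2.1,-4.3,1,0,0,2,0.6],[-2.1,-4.3,1,0,0,2,0.6],[-2.1,-4.3,0,0,0,1,0.6],[-2.1,-4.3,0,0,0,0,0.6],[-2.1,-4.3,0,0,0,0,0.6],[-2.1,-4.3,0,0,0,0,0.6]]';python3 -m pendant '[[-2.1,-4.3,0,0,0,0,0.6],[-2.1,-4.3,0,0,0,0,0.6],[-0.5,-3,0,0,0,0,0.6],[0,-1,0,0,0,0,0.6],[0,0,0,0,0,0,0.6],[0,0,0,0,0,0,0.6]]'
python3 - <<'E'
from h import *
o=robot.get_obs(); print(o["tool_pos"],o["ee_rot"])
p=imaging.camera_params("wrist"); im=imaging.snapshot("wrist"); cv2.imwrite("pics/w4.png",im[:,:,::-1])
for n,lo,hi in (("red",(0,150,60),(4,255,255)),("or",(7,150,60),(18,255,255))):
    for c in blobs(im,lo,hi)[1][:2]:
        r=cv2.minAreaRect(c); print(n,cv2.contourArea(c),r,ray(p,r[0],.124).round(4))
pt=imaging.camera_params("top"); t=imaging.snapshot("top")
cv2.imwrite("pics/t4.png",cv2.resize(t[110:220,200:330,::-1],None,fx=5,fy=5,interpolation=cv2.INTER_CUBIC))
E
```

```text
time: 8.35
tool_pos: [0.4701, -0.1161, 0.2216]
ee_rot: [3.141, 0.001, 0.041]
wrist_force: [-0.2, -0.0, -0.1]
width: 0.0564
finger_force: 0.0
time: 8.95
tool_pos: [0.4253, -0.2391, 0.2219]
ee_rot: [-3.14, 0.001, 0.042]
wrist_force: [0.0, 0.4, -0.4]
width: 0.0562
finger_force: 0.0
[ 0.42531967 -0.23908592  0.22193725] [-3.14030365e+00  7.37696982e-04  4.16429934e-02]
red 809.0 ((328.0, 134.5), (35.0, 24.0), 90.0) [ 0.4854 -0.2431  0.124 ]
or 67081.5 ((386.5, 141.5), (283.0, 505.0), 90.0) [ 0.4817 -0.2928  0.124 ]
or 4906.5 ((320.5, 337.0), (36.0, 173.0), 90.0) [ 0.2899 -0.2449  0.124 ]
```

View pics/w4.png

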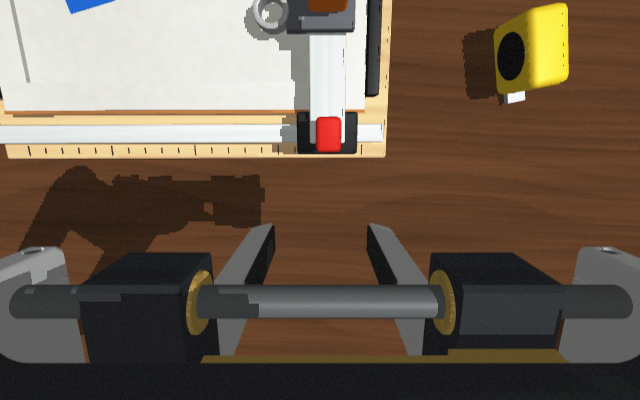

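View pics/t4.png

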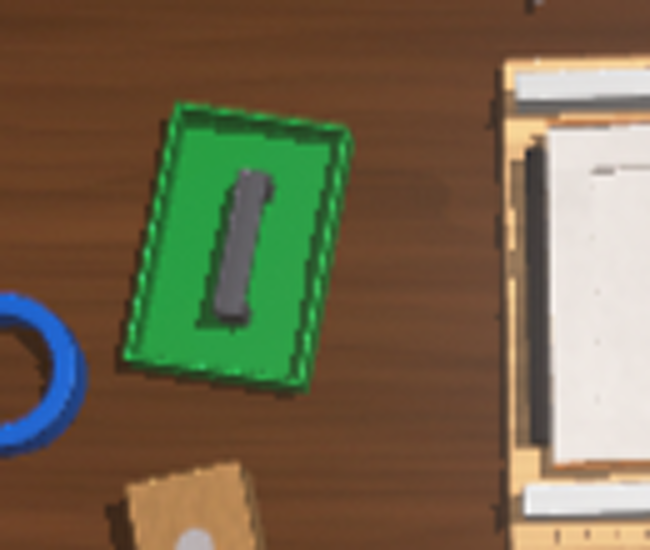

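The pull lies in the tray's middle; red grip's top at (328,134) → (0.486,-0.243).

```bash
python3 -m pendant '[[3,-0.2,0,0,0,0,0.6],[3,-0.2,-2,0,0,0,0.6],[0,0,-4,0,0,0,0.6],[0,0,-4,0,0,0,0.6],[0,0,-2.5,0,0,0,0.6],[0,0,0,0,0,0,0],[0,0,0,0,0,0,0],[0,0,0,0,0,0,0]]';python3 -m pendant '[[0,0,0,0,0,0,0],[0,0,0,0,0,0,0],[0,0,0,0,0,0,0]]'
```

```text
time: 9.85
tool_pos: [0.487, -0.2441, 0.1001]
ee_rot: [3.139, -0.004, 0.042]
wrist_force: [0.3, -0.1, -0.2]
width: 0.0359
finger_force: 0.0
time: 10.15
tool_pos: [0.4866, -0.2435, 0.0997]
ee_rot: [3.141, -0.003, 0.042]
wrist_force: [0.2, 3.0, 6.8]
width: 0.0217
finger_force: 30.0
```

```bash
python3 -m pendant '[[-0.04,1,0,0,0,0,0],[-0.09,2,0,0,0,0,0],[-0.13,3,0,0,0,0,0],[-0.13,3,0,0,0,0,0],[-0.13,3,0,0,0,0,0],[-0.13,3,0,0,0,0,0],[-0.09,2,0,0,0,0,0],[-0.04,1,0,0,0,0,0]]';python3 -m pendant '[[-0.04,1,0,0,0,0,0],[-0.02,0.5,0,0,0,0,0],[0,0,0,0,0,0,0],[0,0,0,0,0,0,0]]'
cat > ring.py <<'E'
from h import *
import sys
# ring centre from top and wrist pictures; click aids only
t=imaging.snapshot("top"); p=imaging.camera_params("top")
cv2.imwrite("pics/"+sys.argv[1],cv2.resize(t[120:210,300:400,::-1],None,fx=6,fy=6,interpolation=cv2.INTER_CUBIC))
E
python3 ring.py t5.png
```

```text
time: 10.95
tool_pos: [0.4785, -0.0644, 0.0997]
ee_rot: [3.137, -0.003, 0.042]
wrist_force: [-1.3, -5.1, 5.1]
width: 0.0215
finger_force: 30.0
time: 11.35
tool_pos: [0.4778, -0.0494, 0.0996]
ee_rot: [3.14, -0.003, 0.041]
wrist_force: [-2.8, -1.3, 7.3]
width: 0.022
finger_force: 30.0
```

View pics/t5.png

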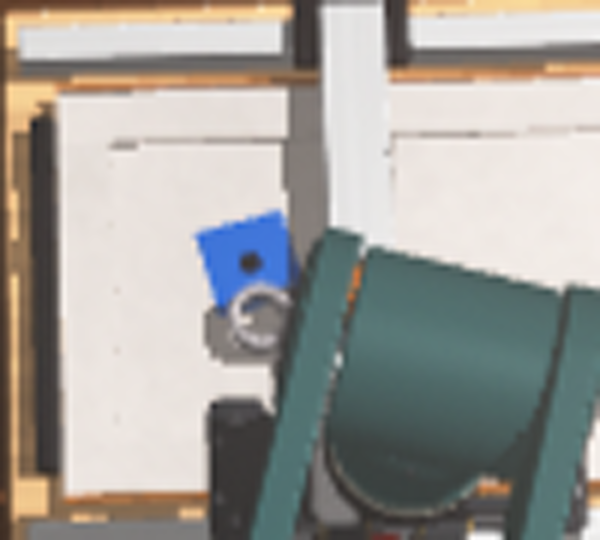

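Ring at crop (262,316), dot at (250,263), about on the same line along the bridge, offset slightly.

```bash
python3 - <<'E'
from h import *
p=imaging.camera_params("top")
f=lambda c,z: ray(p,((c[0]+.5)/6-.5+300,(c[1]+.5)/6-.5+120),z)[:2]
r,d=f((262,316),.058),f((250,263),.028); a=np.radians(2.5); v=d-r
print(r,d,"jig dx,dy",v@[np.cos(a),np.sin(a)],v@[-np.sin(a),np.cos(a)])
E
```

```text
[0.59163521 0.00764107] [0.62926521 0.01376998] jig dx,dy 0.03786153116728761 0.004481669970951147
```

```bash
python3 -m pendant '[[-0.02,0.25,0,0,0,0,0],[0,0.25,0,0,0,0,0],[0,0,0,0,0,0,0],[0,0,0,0,0,0,0],[0,0,0,0,0,0,0.5],[0,0,0,0,0,0,0.5],[0,0,0,0,0,0,0.5],[0,0,0,0,0,0,0.5]]';python3 -m pendant '[[0,0,3,0,0,0,0.6],[0,0,4,0,0,0,0.6],[0,0,4,0,0,0,0.6],[0,0,1,0,0,0,0.6],[0,0,0,0,0,0,0.6]]'
python3 -c "
from bench import robot;print(robot.get_obs()['joint_positions'])"
```

```text
time: 12.2
tool_pos: [0.4766, -0.0437, 0.0971]
ee_rot: [-3.142, 0.001, 0.041]
wrist_force: [1.1, -0.5, -0.6]
width: 0.0466
finger_force: 0.0
time: 12.7
tool_pos: [0.478, -0.044, 0.2194]
ee_rot: [3.14, -0.004, 0.041]
wrist_force: [-0.2, -0.5, -1.0]
width: 0.0565
finger_force: 0.0
[-2.09871423e-01 -7.35729953e-02  1.52672510e+00 -1.17269429e-04
  1.68408241e+00  1.31943837e+00]
```

```bash
python3 -m pendant '[[1.5,0,0,0,0,8.5,0.6],[1.5,0,0,0,0,8.5,0.6],[1.5,0,0,0,0,8.5,0.6],[1.5,0,0,0,0,8.5,0.6],[1.5,0,0,0,0,8.5,0.6],[1.5,0,0,0,0,8.5,0.6],[1.5,0,0,0,0,8.5,0.6],[1.1,0.2,0,0,0,8.5,0.6]]';python3 -m pendant '[[0,0,0,0,0,8.5,0.6],[0,0,0,0,0,8.5,0.6],[0,0,0,0,0,5,0.6],[0,0,0,0,0,0,0.6],[0,0,0,0,0,0,0.6]]'
python3 - <<'E'
from h import *
o=robot.get_obs(); print(o["tool_pos"],o["ee_rot"])
p=imaging.camera_params("wrist"); im=imaging.snapshot("wrist"); cv2.imwrite("pics/w6.png",im[:,:,::-1])
g=cv2.cvtColor(im,cv2.COLOR_RGB2GRAY)
for X in [(.594,-.042,.124),(.5914,.0126,.058),(.6285,.0155,.028)]:
    c=p["camera_matrix"]@(p["R"]@np.array(X)+p["t"]); print(c[:2]/c[2])
E
```

```text
time: 13.5
tool_pos: [0.5925, -0.0418, 0.2137]
ee_rot: [-3.136, 0.001, 1.234]
wrist_force: [0.5, -1.1, 0.8]
width: 0.056
finger_force: 0.0
time: 14.0
tool_pos: [0.5921, -0.0417, 0.2152]
ee_rot: [-3.138, -0.001, 1.61]
wrist_force: [0.1, -0.5, -0.6]
width: 0.0568
finger_force: 0.0
[ 0.59209736 -0.04166715  0.21521095] [-3.13803607e+00 -7.30929907e-04  1.61026730e+00]
[323.22136441 206.03228336]
[322.59627374 139.03891656]
[355.5370774  136.83399551]
```

View pics/w6.png

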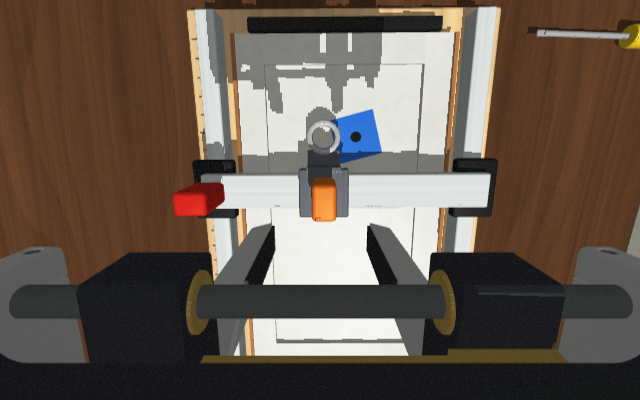

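Wrist view agrees with the estimates: orange (324,202), ring (323,137), dot (356,137) vs. predicted (323,206), (323,139), (356,137).

```bash
python3 -m pendant '[[0.2,0,-3,0,0,0,0.6],[0,0.1,-4,0,0,0,0.6],[0,0,-3.5,0,0,0,0.6],[0,0,-1,0,0,0,0.6],[0,0,0,0,0,0,0],[0,0,0,0,0,0,0],[0,0,0,0,0,0,0],[0,0,0,0,0,0,0]]';python3 -m pendant '[[0,0,0,0,0,0,0],[0,0,0,0,0,0,0],[0.5,0.02,0,0,0,0,0],[1,0.04,0,0,0,0,0],[1,0.05,0,0,0,0,0],[0.8,0.04,0,0,0,0,0],[0.4,0.02,0,0,0,0,0],[0,0,0,0,0,0,0]]'
cat > m.py <<'E'
from h import *
o=robot.get_obs(); print(o["tool_pos"],o["ee_rot"],o["width"])
for n in ("wrist","top"):
    p=imaging.camera_params(n); im=imaging.snapshot(n); np.save(n+".npy",im)
    u=lambda X:(lambda c:c[:2]/c[2])(p["camera_matrix"]@(p["R"]@np.array(X)+p["t"]))
    c=u((.6285,.0155,.045)).round().astype(int); k=30 if n=="wrist" else 18
    print(n,c); cv2.imwrite(f"pics/m_{n}.png",cv2.resize(im[c[1]-k:c[1]+k,c[0]-k:c[0]+k,::-1],(360,360),interpolation=cv2.INTER_CUBIC))
cv2.imwrite("pics/m1.png",np.hstack([cv2.imread("pics/m_wrist.png"),cv2.imread("pics/m_top.png")]))
E
python3 m.py
```

```text
time: 14.85
tool_pos: [0.5962, -0.041, 0.1049]
ee_rot: [3.137, 0.001, 1.612]
wrist_force: [0.1, 0.0, -0.5]
width: 0.0282
finger_force: 0.0
time: 15.65
tool_pos: [0.6331, -0.0393, 0.1043]
ee_rot: [3.139, 0.001, 1.612]
wrist_force: [-0.6, -0.0, 5.4]
width: 0.0214
finger_force: 30.0
[ 0.63305406 -0.03930213  0.10432894] [3.13890325e+00 7.49223069e-04 1.61237560e+00] 0.021435998212582144
wrist [317 143]
top [341 162]
```

View pics/m1.png

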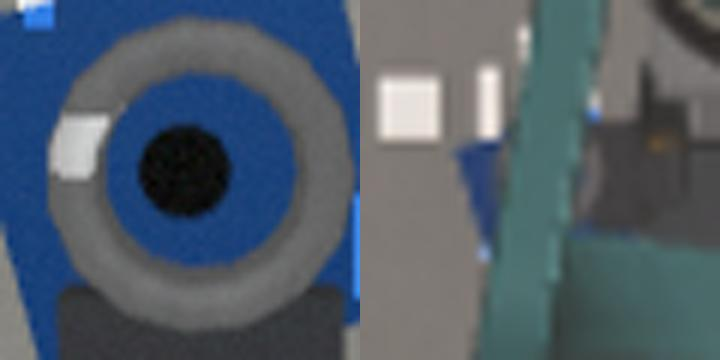

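Ring at crop (202,174), dot at (185,170): dot already inside the hole.

```bash
python3 - <<'E'
from h import *
p=imaging.camera_params("wrist")
f=lambda c,z: ray(p,((c[0]+.5)/6-.5+287,(c[1]+.5)/6-.5+113),z)[:2]
r,d=f((201,173),.058),f((185,170),.028); a=np.radians(2.5); v=d-r
print(r,d,"jig dx,dy mm",1e3*v@[np.cos(a),np.sin(a)],1e3*v@[-np.sin(a),np.cos(a)])
E
```

```text
[0.6304175  0.01695835] [0.62843124 0.01598102] jig dx,dy mm -2.0270028611790516 -0.8897639086546921
```

```bash
python3 -m pendant '[[-0.1,0,0,0,0,0,0],[-0.1,0,0,0,0,0,0],[0,0,0,0,0,0,0],[0,0,0,0,0,0,0],[0,0,0,0,0,0,0.5],[0,0,0,0,0,0,0.5],[0,0,0,0,0,0,0.5],[0,0,0,0,0,0,0.5]]';python3 -m pendant '[[0,0,2,0,0,0,0.5],[0,0,4,0,0,0,0.5],[0,0,4,0,0,0,0.5],[0,0,1,0,0,0,0.5],[0,0,0,0,0,0,0.5],[0,0,0,0,0,0,0.5]]'
python3 m.py; python3 - <<'E'
import numpy as np,cv2
from h import *
im=np.load("wrist.npy"); p=imaging.camera_params("wrist"); c=p["camera_matrix"]@(p["R"]@np.array([.6285,.0155,.045])+p["t"]); c=(c[:2]/c[2]).round().astype(int); print(c)
t=np.load("top.npy")[125:195,210:290]
cv2.imwrite("pics/m2.png",np.hstack([cv2.resize(im[c[1]-25:c[1]+25,c[0]-25:c[0]+25,::-1],(400,400),interpolation=cv2.INTER_CUBIC),cv2.resize(t[:,:,::-1],(400,400))]))
E
```

```text
time: 16.55
tool_pos: [0.6294, -0.039, 0.1016]
ee_rot: [-3.14, -0.0, 1.612]
wrist_force: [-0.1, -0.1, -1.2]
width: 0.0467
finger_force: 0.0
time: 17.15
tool_pos: [0.6292, -0.039, 0.2106]
ee_rot: [-3.139, -0.001, 1.612]
wrist_force: [0.8, -1.3, 0.1]
width: 0.0469
finger_force: 0.0
[ 0.62923897 -0.03901341  0.21056722] [-3.13894495e+00 -5.32426312e-04  1.61217541e+00] 0.046892651159070764
wrist [323 138]
top [341 162]
[323 139]
```

View pics/m2.png

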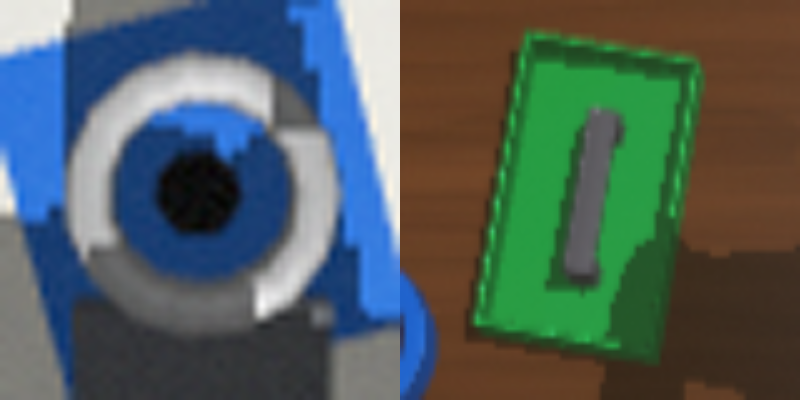

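Ring (203,193) and dot (198,193) are concentric to about 1 mm; the pull is in the tray and the gripper is clear.

```bash
python3 -c "
from bench import robot;print(robot.close_job())"
```

```text
the job is handed in; nothing more can be done
None
```

The job is handed in: the bar pull lies in the green tray, the guide's ring is centred over the dot to about 1 mm in the last wrist picture, and the gripper is open and clear of everything (the hand-in returned no verdict).

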